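Close up the leatherworker's tool chest

TASK

Close up the small tool chest on the bench: push both open drawers fully home and swing the lid right down until it is shut, without slamming any of them. Do it by pushing with the fingertips on the outside of the drawer fronts and of the lid; nothing is gripped, and no finger goes into the drawers or against the inside of the lid. Leave the maul, the bottle and the block of stamps standing where they are, and move clear when the chest is shut.

Things in the scene. Friction and masses are not known exactly. Their poses are not given: they have to be found in the camera images.
- chest: Grey sheet-steel bench-top tool chest, fixed; carcass 300 wide (its y), 180 deep (its x), rim 104 high. Origin: centre of its underside on the bench, z up. Front (drawer side) faces its own -x, roughly to the robot: front face at x = -90, back at x = +90. Over the drawers, from 79 high to the rim, is an open tray that the lid covers, with a fixed front rail flush with the shut drawers.
- upper_drawer (a joint): How far the upper drawer is out, m: 0 fully home, grows as it slides out along the chest's -x, limit 0.13. It slides stiffly (about 2.5 N) and stays where it is left.
- upper_front (a point): Centre of the upper drawer's flat front face, outside. The front is 284 wide, 30 high (44.5 to 74.5 above the bench) and in line with the carcass front when home. A 262 wide aluminium pull runs along its top: a 3 thick ledge, its top about 1 below the front's top edge, standing 15 out from the face, its edge turned down (10 high overall). Face or pull may be pushed.
- lower_drawer (a joint): The same for the lower drawer, directly below the upper one.
- lower_front (a point): Centre of the lower drawer's flat front face, outside: 284 wide, 30 high (12 to 42 above the bench), with the same 15 mm pull along its top. When the upper drawer is out further than the lower one it overhangs this front.
- lid (a joint): Opening angle of the lid, rad: 0 shut, grows as the lid's front edge swings up and back; limit 1.75. Stiff friction hinges (0.75 N m) hold it at any angle, so it does not fall by itself and must be pushed all the way down; the lid weighs about 0.5 kg.
- lid_hinge (a point): Centre of the lid's hinge line: along the chest's y at the rear, chest x = +90, 106 above the bench.
- lid_edge (a point): Middle of the lid's front edge, on its outer face, 188 from the hinge along the lid. The lid is a flat grey steel panel 314 wide, its rims turned down to 12 below the hinge plane. Its outer face lies 10 outside the hinge plane: when shut it is the flat chest top, 116 above the bench; when open it looks backwards (chest +x) and up, clear to reach from behind and above.
- upper_inside (a point): Centre of the floor inside the upper drawer: an open-topped lined tray behind the front, 162 long, 276 wide, sides 20 high, full of stamping tools. The tray and the back of the front (about 7 behind its outer face) are not to be touched.
- lower_inside (a point): The same inside the lower drawer: not to be touched.
- lid_lining (a point): Centre of the grey lining panel (176 x 300 x 4) on the inside of the lid: not to be touched.
- maul: Leather-tooling maul standing upright on its white head: head 52 across and 95 high, wooden handle up to 200. Bystander. Origin: centre of its foot.
- dye_bottle: Amber dye bottle, 54 across, 115 high, black cap. Bystander. Origin: centre of its base.
- stamp_block: Light wooden block 60 x 110 x 45 high with four steel stamps and a brass swivel knife standing in it, 124 high overall. Bystander. Origin: centre of its underside.

How it is judged:
By the outcome, as a careful person would: the job done as asked, in the order asked, and still so for the second after the job is handed in, with the robot touching nothing.
It also fails if it takes over 59 s, if anything falls off the work surface, if the arm or the gripper's body presses on something with over 40 N, if the wrist force passes 120 N, or if a joint passes its speed limit or range.

ROBOT

A 6-joint arm with a two-finger parallel gripper is mounted at the origin on the work surface. World frame = base frame: x ahead of the robot, y to its left, z up, the work surface at z = 0. Lengths are in mm, angles in rad, forces in N, time in s.
With the tool pointing down it reaches from about 325 to 875 mm from the base axis. Payload 4.4 kg.
Tool frame: the origin (TCP) lies on the centre line of the jaws, within the pads' length; the fingertips stand ahead of it and the grasp point (between the pads) lies 6 mm ahead of it (ctrl.tcp_to_tips is the z of the fingertips in the tool frame, in mm); z points along the fingers, y is the direction in which the jaws open and shut (so a half turn about z gives the same grasp; the last joint's range is limited). The gripper opens to 85 mm and grips with 20 to 120 N. Pads are 22 mm wide; open, the fingers measure 114 mm over their backs; the gripper's body (76 mm by 85 mm) begins 54 mm behind the grasp point. The pads swing forward as they close: fully open they stand 13 mm farther back than shut.
Start: joints at [1.089, 0.207, 1.542, -0, 1.393, -0.15], TCP at [186.77, 543.824, 256.282] pointing down, gripper open.
Joint ranges: [-2.73, 2.73], [-0.86, 2.22], [0.23, 2.46], [-1.11, 4.25], [0.08, 2.63], [-2.82, 2.82]. Speed limits (rad/s): [2.79, 2.79, 3.14, 3.14, 3.14, 3.14].

INTERFACE

Orientations are given as a 3x3 rotation matrix whose columns are the frame's x, y, z axes.
In Python, from plant import ctrl, sensors, optics gives the robot as it stands. Calls block until the motion is done:
- ctrl.move_ptp(position, orientation): joint-space move of the TCP to a pose.
- ctrl.move_l(position, rot=None, vel=150, threshold=None): straight line of the TCP; rot=None keeps the orientation; vel is the mean speed in mm/s. With threshold (N) it stops when the force on the tool has changed by that much, and returns True; else False.
- ctrl.set_joints(angles): joint-space move.
- ctrl.gripper_to(opening, force=None): finger opening in mm; force is the grip in N (None keeps the last); returns when the fingers have stopped.
- ctrl.hold(seconds).
- ctrl.solve_ik(position, orientation): joint angles nearest the present ones, or None.
- sensors.read_state(): the state.
- optics.grab_frame(name): name is "scene" or "side" or "wrist"; returns (picture, depth): 400x640x3 uint8, red, green, blue; 400x640 float32, mm along the optical axis (not along the pixel's ray), 0 where there is no reading.
- optics.camera_params(name): a dict with "mtx" (3x3 intrinsics, pixels), "k1" (the pictures are not rectified: a ray, as slopes to the right and down, at radius r is drawn at 1 + k1 r^2 times it, then the intrinsics apply), "R" (3x3) and "t" (3): a world point X has camera coordinates R X + t; the wrist camera has in their place "T_tool_cam" (4x4, takes a point from camera to tool coordinates, whose origin is the TCP and whose axes are the flange's). Camera axes: x right, y down, z forward; pixel columns grow to the right and rows downward; lengths in mm; the calibration is good to about 2 mm. A picture is of the moment at which its call begins: read the wrist's pose just before it. camera_params takes no time and is no camera call.
A pose or a line that the arm cannot do raises ctrl.MotionError and nothing moves.
- ctrl.finish_job(): hands the job in, once; it reports no verdict.
The state is a dict: "t": time; "q": joint angles; "qvel": joint speeds; "tau": joint torques, N m; "eef_pos": TCP position; "eef_rot": TCP orientation; "force": force on the tool from outside, world axes, zero at the start; "wrist_torque": the same for the moment, N m; "grip_width": finger opening in mm.
Only numpy, scipy, OpenCV 4.12 (cv2) and the standard library are available. Lean on these libraries where they do the work, as an engineer would, in place of code of your own. Each camera call takes 0.05 s, during which the arm holds its last target.

## Working session

There is one attempt and no reset: what is moved stays moved. The work goes in short steps, each a Python script; the robot and the scene stay as the last script left them, time stands still between calls to the robot, and variables do not carry over. Pictures are saved under pics/ and viewed, and the job is handed in when it is done.

```bash
ls; mkdir -p pics; cat > h.py <<'E'
import numpy as np, cv2
from plant import ctrl, sensors, optics
def save(n,im): cv2.imwrite('pics/'+n+'.png',cv2.cvtColor(im,cv2.COLOR_RGB2BGR))
def cloud(name,depth,uv=None,st=None):
    p=optics.camera_params(name); K=np.array(p['mtx'],float);k=p['k1']
    if uv is None:
        v,u=np.mgrid[0:400,0:640]; 
        uv=np.stack([u.ravel(),v.ravel()],1)
    uv=np.asarray(uv,float)
    xy=cv2.undistortPoints(uv.reshape(-1,1,2),K,np.array([k,0,0,0,0.]),).reshape(-1,2)
    ui=uv.round().astype(int); z=depth[ui[:,1],ui[:,0]]
    P=np.c_[xy,np.ones(len(xy))]*z[:,None]
    if 'R' in p: P=(P-np.array(p['t']))@np.array(p['R'])
    else:
        T=np.array(p['T_tool_cam']); P=P@T[:3,:3].T+T[:3,3]
        P=P@np.array(st['eef_rot']).T+np.array(st['eef_pos'])
    P[z==0]=np.nan
    return P
E
python3 - <<'E'
from h import *
for n in ['scene','side']:
    im,d=optics.grab_frame(n); save(n+'0',im); np.save(n+'0.npy',d)
    p=optics.camera_params(n); print(n,-np.array(p['R']).T@np.array(p['t']))
print(sensors.read_state(),ctrl.tcp_to_tips)
E
```

```text
pics
scene [581.26226925 795.39146537 661.27762521]
side [355.67967708 633.93154027 870.07313506]
{'t': 0.1, 'q': array([ 1.08951864e+00,  2.07350759e-01,  1.54286660e+00, -3.00273227e-06,
        1.39350495e+00, -1.50498872e-01]), 'qvel': array([-0.00071644, -0.00245133, -0.00474138, -0.00046821,  0.00144511,
        0.00047761]), 'tau': array([-8.15542262e-04, -3.84093475e+01, -2.92546552e+01, -1.69500499e-04,
        4.86391495e-03,  6.78140808e-06]), 'eef_pos': array([186.45143413, 543.2358969 , 255.20642988]), 'eef_rot': array([[-9.45789703e-01,  3.24778187e-01, -9.83225944e-04],
       [ 3.24779521e-01,  9.45787869e-01, -1.88910865e-03],
       [ 3.16381889e-04, -2.10603116e-03, -9.99997732e-01]]), 'force': array([-0.11446791, -0.89598956, -1.03155378]), 'wrist_torque': array([-0.00815655,  0.06880854, -0.0315678 ]), 'grip_width': 85.53589367072986} 25.0
```

View pics/scene0.png

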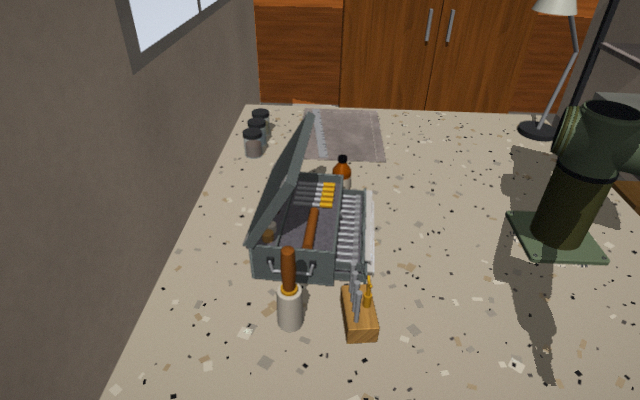

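View pics/side0.png

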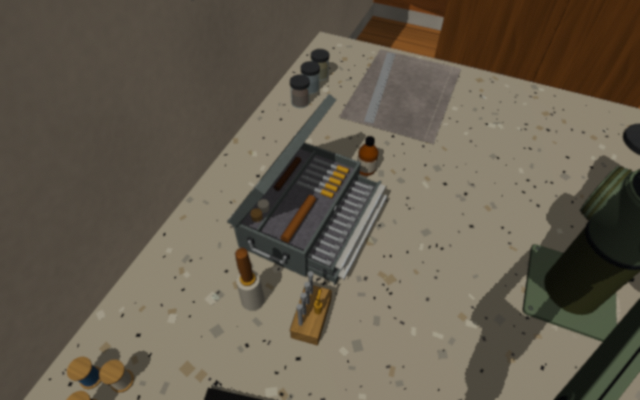

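```bash
python3 - <<'E'
import cv2
im=cv2.imread('pics/scene0.png'); cv2.imwrite('pics/c1.png',cv2.resize(im[90:350,220:400],None,fx=3,fy=3,interpolation=cv2.INTER_CUBIC)[:, :][0:780].copy()[::1])
a=cv2.resize(im[90:350,220:400],(415,600),interpolation=cv2.INTER_CUBIC)
im=cv2.imread('pics/side0.png'); b=cv2.resize(im[90:350,220:400],(415,600),interpolation=cv2.INTER_CUBIC)
import numpy as np
cv2.imwrite('pics/c1.png',np.hstack([a[:, :400],b[:, :400]]))
E
```

```text
(no output)
```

View pics/c1.png

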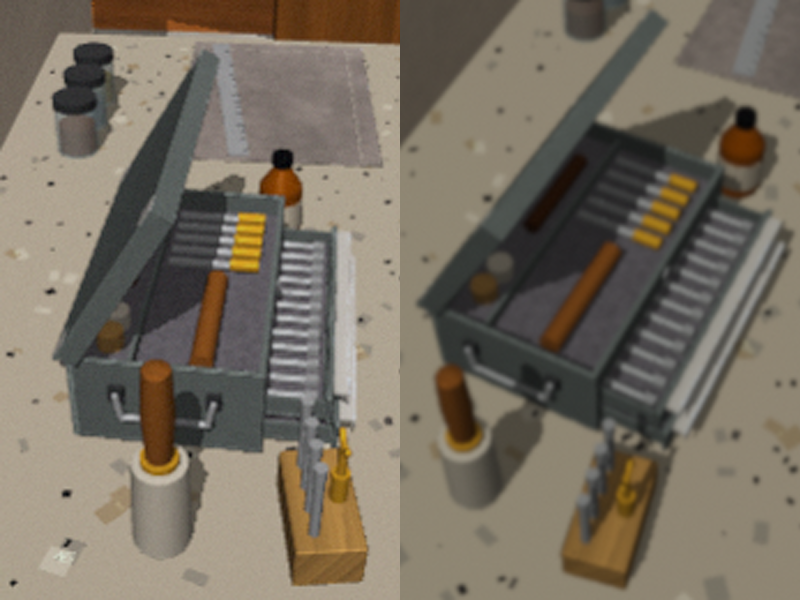

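```bash
python3 - <<'E'
from h import *
np.set_printoptions(precision=1,suppress=True)
for n in ['scene','side']:
    d=np.load(n+'0.npy'); P=cloud(n,d).reshape(400,640,3); np.save(n+'P.npy',P)
    ok=np.isfinite(P[...,0]); print(n,ok.mean())
S=np.load('sceneP.npy');D=np.load('sideP.npy')
def c(x,y): return P0(220+x*180/415,90+y*260/600)
def show(P,off,pts):
    for n,(x,y) in pts.items():
        u=220+(x-off)*180/415; v=90+y*260/600
        u,v=int(round(u)),int(round(v)); w=P[v-1:v+2,u-1:u+2].reshape(-1,3)
        print(n,(u,v),np.nanmedian(w,0), np.nanstd(w,0))
show(S,0,dict(hingeNear=(68,350),lidN=(163,218),lidF=(208,60),rimNF=(265,372),rimFF=(280,200),pullN=(348,415),pullF=(345,235),maultop=(157,372),bottlecap=(282,158),block=(300,480),blk2=(355,548),blkf=(320,440),bench1=(20,500),bench2=(390,500),lidmid=(125,250),lidedge=(185,140),drw=(330,360),lpull=(352,330)))
print('side')
show(D,400,dict(hingeNear=(432,300),lidN=(495,230),lidF=(655,22),rimNF=(600,397),rimFF=(715,180),pull1=(670,400),pull1f=(770,225),pull2=(690,420),pull2f=(785,240),maultop=(450,375),bottlecap=(745,115),blk=(580,560),bench1=(500,530)))
E
```

```text
scene 0.99605078125
side 0.9961328125
hingeNear (249, 242) [739.4 199.5 119.6] [1.7 1.2 2.3]
lidN (291, 184) [650.7 203.4 266.8] [1.4 2.3 0.8]
lidF (310, 116) [634.9 -88.5 268.8] [1.9 5.  0.8]
rimNF (335, 251) [564.1 156.5  62.3] [ 2.3 24.5 22.8]
rimFF (341, 177) [553.1 -86.5 103.1] [2.1 3.8 2.4]
pullN (371, 270) [485.8 185.9  41.8] [1.7 2.2 1. ]
pullF (370, 192) [475.9 -63.2  73.1] [2.2 4.4 1.1]
maultop (288, 251) [647.3 303.3 197.1] [1.4 1.9 0.7]
bottlecap (342, 158) [ 550.8 -164.6  114. ] [2.3 3.2 1.3]
block (350, 298) [533.2 277.3  54.7] [1.2 4.4 5.2]
blk2 (374, 327) [489.3 334.6  45.2] [1.5 1.4 1. ]
blkf (359, 281) [521.9 294.7 124.7] [ 7.7 52.9 56.2]
bench1 (229, 307) [778.7 270.7   1.2] [2.  2.4 1.5]
bench2 (389, 307) [447.8 249.5   0.2] [1.7 2.3 0.7]
lidmid (274, 198) [682.9 203.  233. ] [1.7 1.9 2.1]
lidedge (300, 151) [644.4  84.3 267.6] [1.5 3.5 1.2]
drw (363, 246) [503.6 145.6  73.8] [1.8 3.2 0.9]
lpull (373, 233) [473.   57.7  39.5] [ 5.2 22.8 19. ]
side
hingeNear (234, 220) [731.7 201.8 130.3] [2.3 0.7 3.9]
lidN (261, 190) [650.7 202.4 267.2] [1.2 1.4 1.6]
lidF (331, 100) [632.  -94.9 266.3] [1.9 2.6 0.8]
rimNF (307, 262) [565.4 192.6  53. ] [2.  0.6 4.1]
rimFF (357, 168) [549.3 -75.   98.9] [1.3 4.4 4.4]
pull1 (337, 263) [500.4 180.6  73.2] [1.7 1.6 1.4]
pull1f (380, 188) [481.8 -58.8  71.2] [1.9 3.  1.4]
pull2 (346, 272) [480.5 172.9  38.7] [1.5 2.  2.4]
pull2f (387, 194) [ 469.6 -110.    -1.1] [2.2 3.2 0.7]
maultop (242, 252) [646.2 298.7 197.6] [1.4 1.6 1.1]
bottlecap (370, 140) [ 549.2 -168.1  113.8] [2.2 3.4 1.4]
blk (298, 333) [518.8 341.9  39.3] [1.7 0.7 3.8]
bench1 (263, 320) [606.6 331.5   0.1] [2.  1.7 1.1]
```

```bash
python3 - <<'E'
from h import *
np.set_printoptions(precision=4,suppress=True)
for n in ['scene','side']:
    P=np.load(n+'P.npy').reshape(-1,3); P=P[np.isfinite(P).all(1)]
    m=(P[:,0]>430)&(P[:,0]<800)&(P[:,1]>-140)&(P[:,1]<230); P=P[m]
    # lid plane: x>600,z>130
    L=P[(P[:,2]>140)&(P[:,1]<210)&(P[:,0]>600)]
    # inner or outer? SVD w/ trimming
    for i in range(8):
        c=L.mean(0); v=np.linalg.svd(L-c,full_matrices=False)[2][2]; r=(L-c)@v; L=L[abs(r)<max(3,2*r.std())]
    print(n,'lid',len(L),c,v,'yaw',np.arctan2(v[1],v[0]) )
    v*=np.sign(v[0]); yaw=np.arctan2(v[1],v[0])
    print(' ang',np.arctan2(v[0],v[2]))
    y=-0.06;
    E_=P[P[:,2]>258]
    print(' edge line',np.polyfit(E_[:,1],E_[:,0],1),E_[:,1].min(),E_[:,1].max(),E_[:,2].max())
    Q=np.c_[P[:,0]*np.cos(y)+P[:,1]*np.sin(y),-P[:,0]*np.sin(y)+P[:,1]*np.cos(y),P[:,2]]
    for zlo,zhi,lab in [(70,77,'upper pull/top'),(37,44,'lower'),(100,107,'rim'),(10,35,'lowface'),(45,68,'upface')]:
        s=Q[(Q[:,2]>zlo)&(Q[:,2]<zhi)]
        h,e=np.histogram(s[:,0],np.arange(440,800,4)); print(lab,[(int(a),int(b)) for a,b in zip(e,h) if b>8])
        h,e=np.histogram(s[:,1],np.arange(-140,260,10)); print('   y',[(int(a),int(b)) for a,b in zip(e,h) if b>8])
E
```

```text
scene lid 1800 [680.4038 100.1517 226.0031] [-0.8532  0.0382 -0.5202] yaw 3.0969054743099633
 ang 1.0233029857045393
 edge line [  0.0635 642.9468] -111.11696848585358 207.5674905466876 275.8215275203647
upper pull/top [(476, 139), (480, 130), (484, 106), (488, 126), (492, 132), (496, 73), (596, 9)]
   y [(-40, 21), (-30, 18), (-20, 20), (-10, 22), (0, 21), (10, 18), (20, 22), (30, 23), (40, 22), (50, 22), (60, 28), (70, 25), (80, 24), (90, 28), (100, 25), (110, 26), (120, 29), (130, 32), (140, 28), (150, 28), (160, 32), (170, 32), (180, 35), (190, 35), (200, 34), (210, 38), (220, 9), (230, 130), (240, 48)]
lower [(468, 144), (472, 19), (476, 11), (480, 20), (484, 23), (488, 16)]
   y [(180, 11), (190, 27), (200, 33), (210, 33), (220, 20), (230, 110)]
rim [(552, 94), (556, 122), (560, 10), (564, 11), (568, 10), (572, 10), (580, 9), (584, 11), (588, 12), (592, 10), (596, 11), (604, 43), (608, 76), (612, 82), (616, 62), (620, 28), (628, 10), (632, 9), (700, 10), (704, 9)]
   y [(-70, 13), (-60, 84), (80, 10), (90, 23), (100, 23), (110, 25), (120, 25), (130, 25), (140, 26), (150, 26), (
[... 3780 characters left out ...]
59), (540, 171), (544, 159), (548, 167), (552, 177), (556, 117), (560, 14), (568, 10), (580, 10), (584, 9), (588, 10), (596, 12), (608, 12), (612, 12), (616, 14), (620, 14), (624, 11), (628, 12), (632, 13), (636, 15), (640, 12), (644, 12), (648, 13), (652, 13), (656, 17), (660, 13), (664, 11), (668, 13), (672, 14), (676, 13), (680, 21), (684, 11), (708, 9)]
   y [(-50, 139), (-40, 45), (-30, 105), (-20, 31), (-10, 118), (0, 30), (10, 122), (20, 38), (30, 114), (40, 53), (50, 86), (60, 88), (70, 57), (80, 115), (90, 42), (100, 135), (110, 42), (120, 134), (130, 50), (140, 131), (150, 72), (160, 105), (170, 103), (180, 72), (190, 135), (200, 64), (210, 101), (220, 158), (230, 305), (240, 111)]
```

```bash
cat >> h.py <<'E'
YAW=-0.062; c_,s_=np.cos(YAW),np.sin(YAW)
EX=np.array([c_,s_,0]);EY=np.array([-s_,c_,0]);EZ=np.array([0,0,1.])
O=645*np.array([1,0,0])+47.4*np.array([0,1.,0])
def rot(a):  # a: tilt forward (chest +x) from straight down
    z=np.sin(a)*EX-np.cos(a)*EZ; return np.c_[np.cross(EY,z),EY,z]
def w(x,y,z): return O+x*EX+y*EY+z*EZ
TIP=25.
def tcp_for(contact,n,R,tip=None):
    """TCP such that tip's extreme point along n touches contact (chest frame world vec)"""
    t=TIP if tip is None else tip
    cs=[R@np.array([sx*11,0,t]) for sx in (-1,1)]
    k=max(cs,key=lambda v:v@n)
    return contact-k
def lidpose(th,r,f,off=0):
    n=np.sin(th)*EX+np.cos(th)*EZ
    P=w(90,0,106)+r*(-np.cos(th)*EX+np.sin(th)*EZ)+(10+off)*n
    R=rot(-f*th); return tcp_for(P,-n,R),R
E
python3 - <<'E'
from h import *
np.set_printoptions(precision=2,suppress=True)
a=np.pi/4
for lab,p in dict(pre=w(-230,0,140),up0=w(-200,0,69),up1=w(-105,0,69),lo0=w(-200,0,36),lo1=w(-105,0,36)).items():
  for a in (.6,.8,1.0):
    T=tcp_for(p,EX,rot(a)); print(lab,a,T,ctrl.solve_ik(T,rot(a)))
for f in (0,.3,.6):
  for th in (1.05,.7,.35,0):
    for off in (0,60):
      T,R=lidpose(th,165,f,off); print(f,th,off,T,ctrl.solve_ik(T,R))
E
```

```text
pre 0.6 [392.29  63.09 154.42] [-0.06 -0.41  2.44 -0.01  0.51 -1.56]
pre 0.8 [389.89  63.24 149.53] None
pre 1.0 [388.51  63.32 144.25] None
up0 0.6 [422.23  61.23  83.42] [-0.06 -0.1   2.43 -0.01  0.21 -1.56]
up0 0.8 [419.84  61.38  78.53] None
up0 1.0 [418.46  61.46  73.25] None
up1 0.6 [517.05  55.34  83.42] [-0.06  0.11  2.22 -0.01  0.21 -1.56]
up1 0.8 [514.65  55.49  78.53] [-0.06  0.15  2.33  3.16  0.14  1.55]
up1 1.0 [513.27  55.58  73.25] [-0.06  0.28  2.4   3.15  0.54  1.57]
lo0 0.6 [422.23  61.23  50.42] [-0.06  0.03  2.43 -0.03  0.08 -1.54]
lo0 0.8 [419.84  61.38  45.53] None
lo0 1.0 [418.46  61.46  40.25] None
lo1 0.6 [517.05  55.34  50.42] [-0.06  0.2   2.22 -0.01  0.12 -1.55]
lo1 0.8 [514.65  55.49  45.53] [-0.06  0.26  2.32  3.15  0.24  1.56]
lo1 1.0 [513.27  55.58  40.25] [-0.06  0.41  2.38  3.15  0.65  1.57]
0 1.05 0 [672.52  45.69 279.1 ] [-0.06  0.4   1.25 -0.    1.5  -1.57]
0 1.05 60 [724.47  42.47 308.95] [-0.06  0.5   1.04 -0.    1.6  -1.57]
0 0.7 0 [626.28  48.56 244.94] [-0.06  0.33  1.42 -0.    1.4  -1.57]
0 0.7 60 [664.86  46.17 290.83] [-0.06  0.38  1.25 -0
[... 736 characters left out ...]
59.17  52.73 141.  ] [-0.06  0.3   1.68 -0.    1.16 -1.57]
0.3 0 60 [559.17  52.73 201.  ] [-0.06  0.23  1.63 -0.    1.28 -1.57]
0.6 1.05 0 [685.11  44.91 267.82] [-0.06  0.87  0.65  0.    2.25 -1.57]
0.6 1.05 60 [737.06  41.68 297.67] [-0.06  1.06  0.27  0.    2.44 -1.57]
0.6 0.7 0 [635.5   47.99 238.29] [-0.06  0.62  1.06  0.    1.88 -1.57]
0.6 0.7 60 [674.08  45.59 284.18] [-0.06  0.68  0.87  0.    2.01 -1.57]
0.6 0.35 0 [599.49  50.23 194.13] [-0.06  0.44  1.38  0.    1.53 -1.57]
0.6 0.35 60 [620.02  48.95 250.49] [-0.06  0.44  1.26  0.    1.65 -1.57]
0.6 0 0 [559.17  52.73 141.  ] [-0.06  0.3   1.68 -0.    1.16 -1.57]
0.6 0 60 [559.17  52.73 201.  ] [-0.06  0.23  1.63 -0.    1.28 -1.57]
```

```bash
python3 - <<'E'
from h import *
np.set_printoptions(precision=2,suppress=True)
print(np.array(optics.camera_params('wrist')['T_tool_cam']))
a=.5
for lab,p in dict(pre=w(-250,0,180),up0=w(-200,0,69),up1=w(-100,0,69),lo0=w(-200,0,36),lo1=w(-100,0,36)).items():
    T=tcp_for(p,EX,rot(a)); print(lab,a,T,ctrl.solve_ik(T,rot(a)))
ctrl.gripper_to(0); print(ctrl.tcp_to_tips,sensors.read_state()['grip_width'])
R=rot(a)
ctrl.move_ptp(tcp_for(w(-250,0,180),EX,R),R)
s=sensors.read_state();print(s['t'],s['eef_pos'],s['force'])
im,d=optics.grab_frame('wrist'); save('w1',im); np.save('w1.npy',d)
im,d=optics.grab_frame('scene'); save('s1',im)
P=cloud('wrist',d,st=s).reshape(400,640,3); np.save('w1P.npy',P)
E
```

```text
[[   0.     -0.95   -0.32   83.15]
 [   1.      0.      0.     -1.17]
 [  -0.     -0.32    0.95 -117.74]
 [   0.      0.      0.      1.  ]]
pre 0.5 [373.88  64.23 196.67] [-0.06 -0.52  2.36 -0.    0.8  -1.56]
up0 0.5 [423.79  61.13  85.67] [-0.06 -0.09  2.36 -0.01  0.37 -1.56]
up1 0.5 [523.59  54.94  85.67] [-0.06  0.13  2.14 -0.    0.37 -1.56]
lo0 0.5 [423.79  61.13  52.67] [-0.06  0.02  2.37 -0.01  0.25 -1.56]
lo1 0.5 [523.59  54.94  52.67] [-0.06  0.21  2.15 -0.    0.28 -1.56]
25.0 0.3339824810899977
2.75 [374.4   64.54 197.29] [ 0.2  -0.01 -0.24]
```

View pics/w1.png

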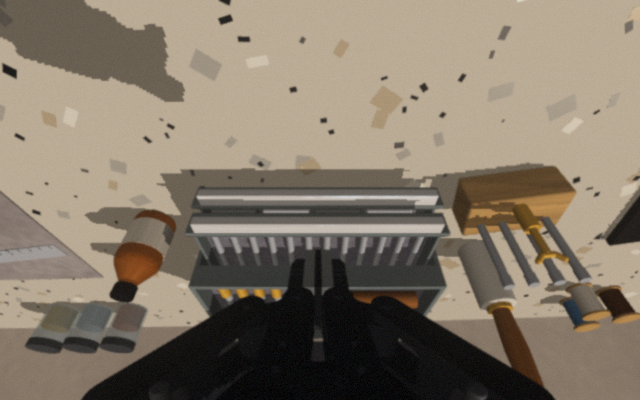

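View pics/s1.png

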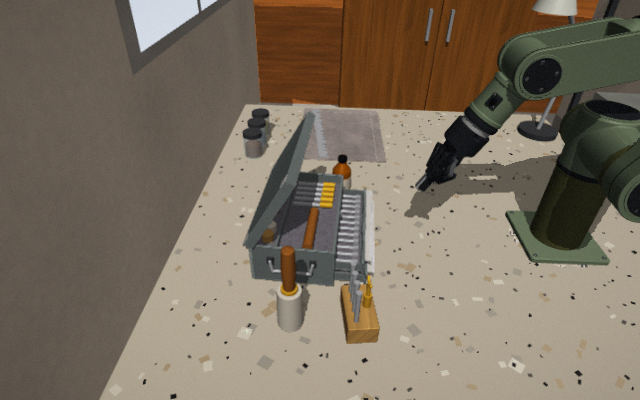

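```bash
python3 - <<'E'
from h import *
np.set_printoptions(precision=2,suppress=True)
R=rot(.5)
def go(x,z,v,th=None):
    r=ctrl.move_l(tcp_for(w(x,0,z),EX,R),R,vel=v,threshold=th)
    s=sensors.read_state(); tipx=(s['eef_pos']-O)@EX+(tcp_for(w(0,0,0),EX,R)-O)@EX*-1
    print(round(s['t'],2),r,'contact x',round(tipx,1),s['eef_pos'],s['force']@EX)
    return r
go(-205,69,120)
go(-172,69,40,15)
go(-120,69,40,15)
go(-108,69,15,15)
go(-98,69,10,12)
for n in ['scene','wrist']:
    im,d=optics.grab_frame(n); save(n+'2',im)
E
```

```text
4.0 False contact x -204.7 [419.1   61.52  86.1 ] 0.3865275072780703
4.97 False contact x -172.4 [451.35  59.44  85.38] 0.46152813044470004
6.42 False contact x -120.2 [503.48  56.15  85.62] -1.8466498185362152
7.38 False contact x -107.7 [515.86  55.4   85.82] -2.1781927842233455
8.02 True contact x -103.8 [519.82  55.21  84.63] 1.0272912713406057
```

View pics/scene2.png

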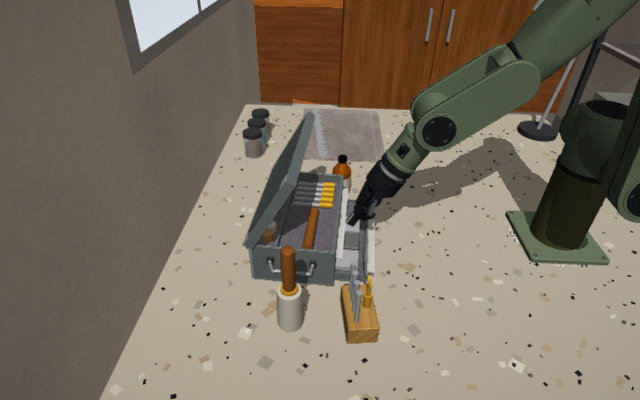

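View pics/wrist2.png

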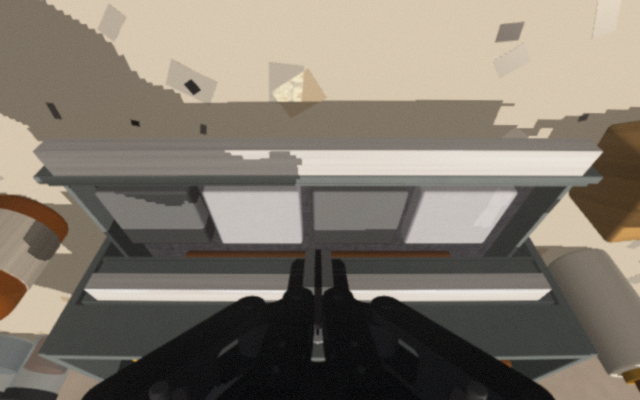

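```bash
cat > go.py <<'E'
from h import *
np.set_printoptions(precision=2,suppress=True)
R=rot(.5)
def go(x,z,v,th=None):
    r=ctrl.move_l(tcp_for(w(x,0,z),EX,R),R,vel=v,threshold=th)
    s=sensors.read_state(); tipx=(s['eef_pos']-O)@EX+(tcp_for(w(0,0,0),EX,R)-O)@EX*-1
    print(round(s['t'],2),r,'contact x',round(tipx,1),s['eef_pos'],s['force']@EX)
    return r
E
python3 - <<'E'
from go import *
go(-110,71,40); go(-205,72,150)
go(-205,36,80)
go(-180,36,40,15)
go(-120,36,40,15)
go(-108,36,15,15)
go(-98,36,10,12)
im,d=optics.grab_frame('wrist'); save('wrist3',im)
go(-112,38,40); go(-215,60,150); go(-230,180,200)
s=sensors.read_state()
im,d=optics.grab_frame('wrist'); save('wrist4',im)
P=cloud('wrist',d,st=s); np.save('w4P.npy',P)
im,d=optics.grab_frame('scene'); save('scene4',im); P=cloud('scene',d); np.save('s4P.npy',P)
E
```

```text
8.42 False contact x -110.1 [513.51  55.58  87.94] -0.7920173628045558
9.2 False contact x -203.7 [420.06  61.32  89.5 ] 0.7075716731795209
9.8 False contact x -204.4 [419.36  61.38  52.73] -0.20794747286686002
10.57 False contact x -180.3 [443.44  59.92  52.42] -0.0702626026071286
12.22 False contact x -120.1 [503.54  56.14  52.69] -2.2011787795548523
13.18 False contact x -107.7 [515.9   55.38  52.85] -2.40224480163765
13.82 True contact x -103.8 [519.79  55.2   51.66] -0.7206378121044134
14.21 False contact x -112.2 [511.38  55.73  54.82] 0.06211101593984785
15.06 False contact x -213.9 [409.88  61.96  77.3 ] 0.704008335309844
15.82 False contact x -230.4 [393.48  62.96 195.69] -0.6709329490810253
```

```bash
python3 - <<'E'
from h import *
for f in ('w4P','s4P'):
    P=np.load(f+'.npy');P=P[np.isfinite(P).all(1)]; Q=np.c_[(P-O)@EX,(P-O)@EY,P[:,2]]
    Q=Q[(abs(Q[:,1])<145)&(Q[:,0]>-190)&(Q[:,0]<-60)]
    for lo,hi in ((68,78),(36,44),(100,107)):
        s=Q[(Q[:,2]>lo)&(Q[:,2]<hi)]
        for side in (-1,1):
            t=s[s[:,1]*side>50]; print(f,lo,side,np.percentile(t[:,0],[2,20,50]) if len(t)>5 else len(t))
E
```

```text
w4P 68 -1 [-105.59140814 -104.46509485  -97.19047771]
w4P 68 1 [-105.9100349  -104.74870437  -97.61398607]
w4P 36 -1 [-105.63693851 -104.26843052  -97.48123926]
w4P 36 1 [-105.98335554 -104.63884235  -98.0396447 ]
w4P 100 -1 [-90.78061804 -89.95237095 -89.1488516 ]
w4P 100 1 [-91.0767344  -90.22128286 -89.37286601]
s4P 68 -1 [-102.37761759  -99.63233504  -94.99368854]
s4P 68 1 [-102.30147284  -99.61875723  -94.99511966]
s4P 36 -1 1
s4P 36 1 [-102.52585392  -98.88838242  -94.74550436]
s4P 100 -1 [-87.57565508 -86.22135355 -83.80429061]
s4P 100 1 [-87.67357642 -86.51300978 -84.66854205]
```

View pics/wrist4.png

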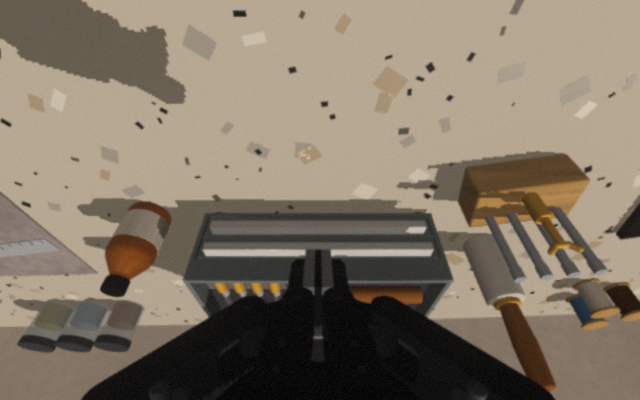

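View pics/scene4.png

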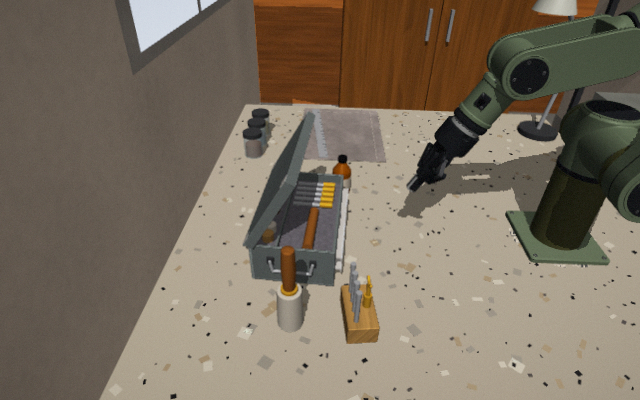

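```bash
cat > lid.py <<'E'
from h import *
np.set_printoptions(precision=2,suppress=True)
def lp(th,off=0,f=.4,r=150): return lidpose(th,r,f,off)
def step(th,v,thr=None,off=0):
    T,R=lp(th,off); r=ctrl.move_l(T,R,vel=v,threshold=thr); s=sensors.read_state()
    print(round(s['t'],2),'th',round(th,3),r,s['force'],np.round(np.linalg.norm(s['eef_pos']-T),1)); return r
E
python3 - <<'E'
from lid import *
for th in (1.1,.8,.5,.2,0.001): print(th,ctrl.solve_ik(*lp(th)))
T,R=lp(1.1,60); print(T,ctrl.solve_ik(T,R),ctrl.solve_ik(T+[0,0,110],R))
V=rot(0)
ctrl.move_l(w(-200,0,420),V,vel=250)
ctrl.move_l(T+[0,0,110],R,vel=250)
ctrl.move_l(T,R,vel=150)
step(1.12,80)
print(sensors.read_state()['t'])
for n in ['scene','side']:
    im,d=optics.grab_frame(n); save(n+'5',im)
E
```

```text
1.1 [-0.06  0.77  0.79  0.    2.03 -1.57]
0.8 [-0.06  0.6   1.07  0.    1.79 -1.57]
0.5 [-0.06  0.47  1.3   0.    1.57 -1.57]
0.2 [-0.06  0.4   1.49  0.    1.34 -1.57]
0.001 [-0.06  0.37  1.59  0.    1.19 -1.57]
[749.74  40.9  289.37] [-0.06  0.92  0.48  0.    2.18 -1.57] NoneTraceback (most recent call last):
  File "<stdin>", line 6, in <module>
plant.MotionError: the arm cannot follow that straight line within its joint ranges
```

```bash
python3 - <<'E'
from lid import *
V=rot(0)
T,R=lp(1.1,60)
for p,r in ((w(-150,0,400),V),(w(75,0,380),V),(w(85,0,340),rot(-.3)),(T+[0,0,40],R)): print(p,ctrl.solve_ik(p,r))
E
```

```text
[495.29  56.69 400.  ] [-0.06 -0.03  1.51 -0.    1.67 -1.57]
[719.86  42.75 380.  ] [-0.06  0.47  0.94 -0.    1.72 -1.57]
[729.84  42.13 340.  ] [-0.06  0.73  0.66  0.    2.05 -1.57]
[749.74  40.9  329.37] [-0.06  0.92  0.39  0.    2.27 -1.57]
```

```bash
python3 - <<'E'
from lid import *
V=rot(0)
T,R=lp(1.1,40)
ctrl.move_ptp(w(-150,0,400),V)
ctrl.move_l(w(75,0,380),V,vel=200)
ctrl.move_l(w(85,0,340),rot(-.3),vel=150)
ctrl.move_l(T,R,vel=120)
step(1.12,80)
for n in ['scene','side']:
    im,d=optics.grab_frame(n); save(n+'5',im)
E
python3 -c "
import cv2,numpy as np
a=cv2.imread('pics/scene5.png')[0:330,200:500];b=cv2.imread('pics/side5.png')[0:330,200:500]
cv2.imwrite('pics/c5.png',cv2.resize(np.hstack([a,b]),None,fx=1.33,fy=1.33,interpolation=cv2.INTER_CUBIC))"
```

```text
20.31 th 1.12 False [-0.84 -0.19  0.22] 1.7
```

View pics/c5.png

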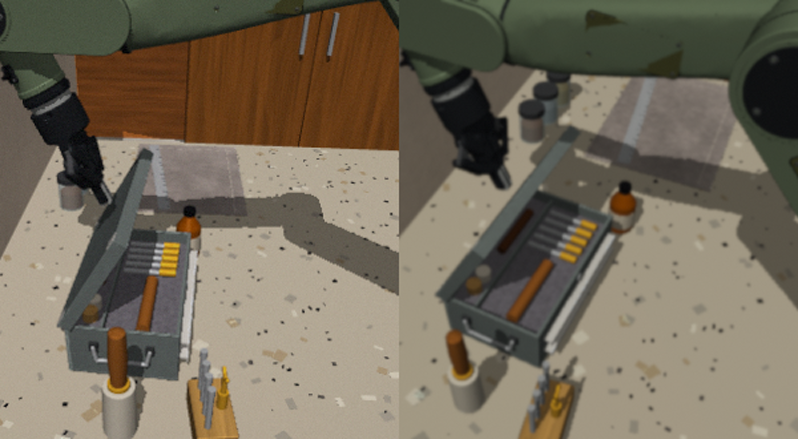

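```bash
python3 - <<'E'
from lid import *
stop=False
for th in np.arange(1.04,0.49,-0.08):
    if step(th,40,10): stop=True;break
im,d=optics.grab_frame('scene'); save('scene6',im)
E
```

```text
20.87 th 1.04 False [-0.24 -0.55  0.48] 0.4
21.32 th 0.96 False [ 2.57 -0.41  0.43] 0.7
21.78 th 0.88 False [ 1.86 -0.41  0.56] 0.4
22.24 th 0.8 False [ 0.48 -0.74  1.49] 0.4
22.69 th 0.72 False [ 0.77 -0.16  0.5 ] 0.4
23.14 th 0.64 False [ 0.23 -0.42  0.96] 0.5
23.59 th 0.56 False [ 0.99  0.17 -0.67] 0.6
```

View pics/scene6.png

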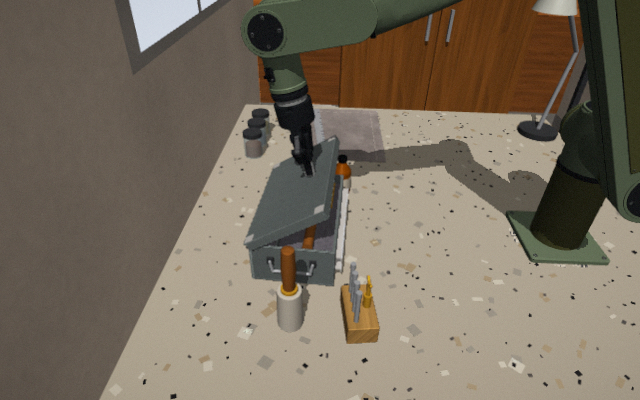

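```bash
python3 - <<'E'
from lid import *
for th in (.48,.40,.32,.24,.18):
    if step(th,35,10): raise SystemExit
for th in (.14,.10,.07,.045):
    if step(th,18,10): raise SystemExit
for th in (.025,.01,.001):
    if step(th,10,8): raise SystemExit
T,R=lp(.001,-8)
r=ctrl.move_l(T,R,vel=8,threshold=15); s=sensors.read_state(); print(r,s['t'],s['force'],s['eef_pos'],T)
im,d=optics.grab_frame('scene'); save('scene7',im)
E
```

```text
24.13 th 0.48 False [-0.75  0.15 -0.2 ] 0.5
24.62 th 0.4 False [ 0.12  0.2  -0.2 ] 0.6
25.12 th 0.32 False [-0.35  0.56 -0.06] 0.5
25.61 th 0.24 False [ 0.49  0.23 -0.63] 0.5
26.02 th 0.18 False [-0.43  0.34 -0.78] 0.5
26.49 th 0.14 False [ 0.51  0.05 -0.23] 0.3
26.97 th 0.1 False [0.1  0.78 0.49] 0.5
27.37 th 0.07 False [-0.46  0.23 -0.99] 0.4
27.73 th 0.045 False [ 0.54 -0.84  0.66] 0.4
28.17 th 0.025 False [-0.5   0.64 -0.35] 0.2
28.53 th 0.01 False [ 0.21 -0.05  0.33] 0.2
28.82 th 0.001 False [-0.51 -0.25  0.45] 0.1
True 29.2917 [0.21 0.18 3.95] [596.2   50.43 141.08] [596.11  50.44 133.15]
```

View pics/scene7.png

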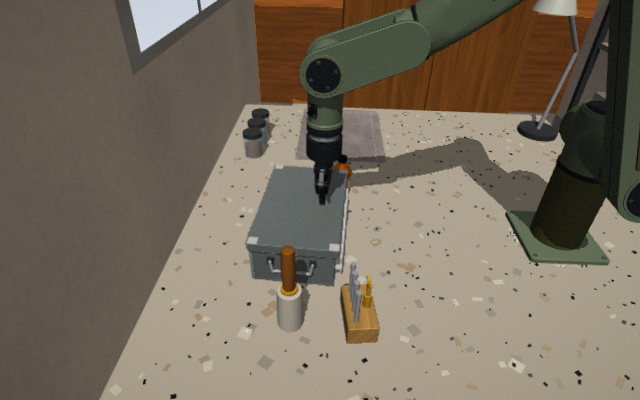

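```bash
python3 - <<'E'
from lid import *
p=np.array(sensors.read_state()['eef_pos'])
ctrl.move_l(p+[0,0,15],vel=30); ctrl.move_l(p+[0,0,160],vel=150)
ctrl.move_ptp(w(-230,0,300),rot(0.2))
s=sensors.read_state()
im,d=optics.grab_frame('wrist'); save('w8',im); Pw=cloud('wrist',d,st=s)
im,d=optics.grab_frame('scene'); save('s8',im); Ps=cloud('scene',d)
im,d=optics.grab_frame('side'); Pd=cloud('side',d)
print(s['t'],s['force'])
for P in (Pw,Ps,Pd):
    P=P[np.isfinite(P).all(1)];Q=np.c_[(P-O)@EX,(P-O)@EY,P[:,2]]
    L=Q[(abs(Q[:,1])<140)&(Q[:,0]>-85)&(Q[:,0]<80)&(Q[:,2]>90)&(Q[:,2]<150)]
    A=np.c_[L[:,:2],np.ones(len(L))]; k=np.linalg.lstsq(A,L[:,2],rcond=None)[0]
    print('lid',len(L),k)
    for lo,hi in ((68,78),(36,44)):
        t=Q[(abs(Q[:,1])<120)&(Q[:,0]>-200)&(Q[:,0]<-60)&(Q[:,2]>lo)&(Q[:,2]<hi)]; print(lo,len(t),np.percentile(t[:,0],[2,20,50]) if len(t)>9 else '')
E
```

```text
31.8833 [ 0.76 -0.25  0.54]
lid 6025 [  0.     0.   116.28]
68 2274 [-105.54 -104.31  -97.78]
36 1713 [-105.6  -104.4   -99.22]
lid 5146 [  0.     0.   115.64]
68 205 [-102.51 -101.15  -98.91]
36 41 [-102.62 -102.31  -95.73]
lid 6576 [  0.     0.   114.55]
68 495 [-103.75 -101.57  -97.3 ]
36 242 [-104.2  -103.05 -101.01]
```

View pics/s8.png

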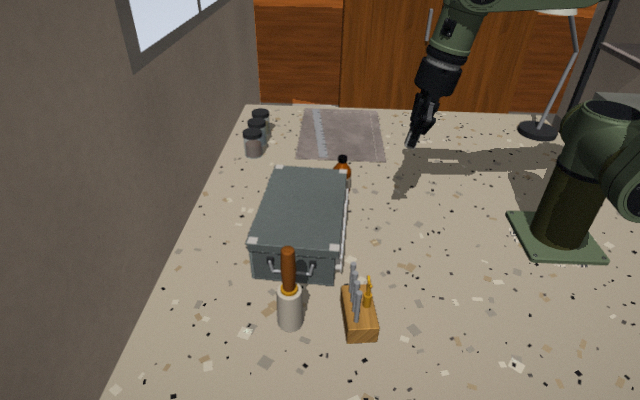

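View pics/w8.png

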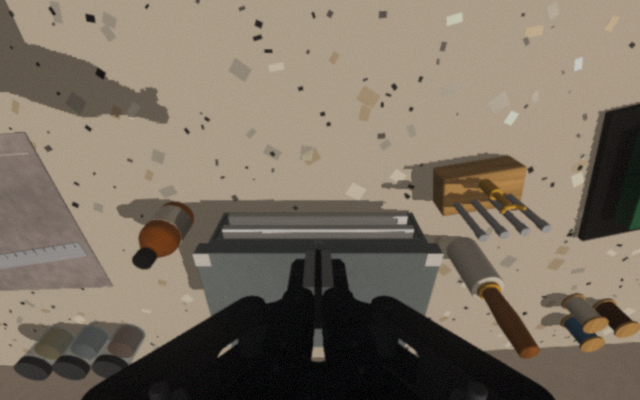

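```bash
python3 - <<'E'
from h import *
ctrl.hold(0.3); ctrl.finish_job(); print(sensors.read_state()['t'])
E
```

```text
the job is handed in; nothing more can be done
the job is handed in; nothing more can be done
```

The chest is shut: I pushed the upper drawer home, then the lower one, then the lid, and handed the job in at about 32 s of the 59 s allowed. Every push was with the closed fingertips: on the pulls for the drawers, on the outer face for the lid. Each finished at about 10 mm/s against a force stop.

**Drawers:** both stopped against a firm end at the same point. The wrist camera puts both pulls 105 mm in front of the chest centre, which is fully home. The scene and side cameras read 2–3 mm less, about what the calibration error allows.

**Lid:** the fingertip press ended at 116 mm above the bench. Afterwards the lid measured level, 114.6 to 116.3 mm high across the three cameras, against 116 when shut.

**Bystanders:** the maul, bottle and stamp block stand where they were, going by the pictures. I did not re-measure their positions.

**At hand-in:** the arm was clear of the chest and the force reading was about zero. No check failed.

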